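# Slide the parked baking sheet onto the right rails of the cooling rack

### The arm

A 6-joint arm with a two-finger parallel gripper is mounted at the origin on a cart in front of the work surface, level with it; the furniture and walls round the work are solid. World frame = base frame: x ahead of the robot, y to its left, z up, the work surface at z = 0. Lengths are in m, angles in rad, forces in N, time in s.
With the tool pointing down it reaches from about 0.3 to 0.75 m from the base axis. Payload 8.5 kg.
Tool frame: the origin (TCP) lies midway between the tips of the shut fingers; the grasp point (between the pads) lies 19 mm behind it; z points along the fingers, x is the direction in which the jaws open and shut, and the axes are right-handed (so a half turn about z gives the same grasp; the last joint's range is limited). The gripper opens to 88 mm and grips with 3 to 60 N. Pads are 18 mm wide; open, the fingers measure 123 mm over their backs; the gripper's body (75 mm by 187 mm) begins 45 mm behind the grasp point.
Start: joints at [-1.493, 0.381, 1.297, -0, 1.464, -0.215], TCP at [0.159, -0.527, 0.239] pointing down, gripper open.
Joint ranges: [-3.11, 3.11], [-0.89, 2.33], [0.22, 2.48], [-1.42, 4.56], [0.17, 2.85], [-2.88, 2.88]. Speed limits (rad/s): [2.39, 2.39, 3.14, 3.14, 3.14, 3.14].

### API

Orientations are given as a rotation vector (axis times angle).
In Python, from cell import ctrl, camera, ticket gives the robot as it stands.
- The arm moves only by the tool jog_arm, never from a script. Its argument "motion" is a list of rows, each a list of 5 numbers: the finger opening in mm, from 0 to 88.1, then the shift along the tool's x, y, z in mm, then the turn about the tool's z in rad. In form: [[claw, dx, dy, dz, yaw], ...]. A call has 1 to 12 rows; each row is the pose to reach, as a shift and turn from the pose measured when the call began, along the tool's axes at that moment; what a row does not reach only later rows make up. A row lasts 1/8 s, in which the tool goes at most 62.5 mm and 10.7 degrees, less where a joint would pass 70% of its speed; a pose out of reach is approached as far as the arm can. A call with a gripper value outside its range is refused whole. The fingers move at their own pace and stop on an object; "grip_force" is the grip in N (left out, the last holds). Time passes only in rows, so rows that repeat a pose let the fingers close. It gives the time, the measured TCP pose, the force and the opening at its end, in the units of the state.
- ctrl.observe(): the state, without advancing time (a new reading comes with each control period).
- camera(name): name is "side" or "top"; returns a dict with "pixels" (384x512x3 uint8, red, green, blue), "fx", "fy", "cx", "cy" (pixels), "k1" (the pictures are not rectified: a ray, as slopes to the right and down, at radius r is drawn at 1 + k1 r^2 times it, then the intrinsics apply), "xyz" and "attitude" of the camera in the world. Camera axes: x right, y down, z forward; pixel columns grow to the right and rows downward; lengths in m; the calibration is good to about 2 mm. A picture is of the moment at which its call begins. There is no depth.
- ticket.close_job(): hands the job in, once; it reports no verdict.
The state is a dict: "time_s": time; "joint_pos": joint angles; "dq": joint speeds; "joint_torque": joint torques, N m; "position": TCP position; "ee_rot": TCP orientation; "ft_force": force on the tool from outside, world axes, zero at the start; "moment": the same for the moment, N m; "grip_width": finger opening in m.
Only numpy, scipy, OpenCV 4.12 (cv2) and the standard library are available. Lean on these libraries where they do the work, as an engineer would, in place of code of your own. Each camera call takes 0.05 s, during which the arm holds its last target.

### The job

Draw the baking sheet out from under the low wooden riser shelf, set it down flat on the worktop well clear of the riser and let go of it. Then take it up again and slide it, raised lip first, into the steel rack: onto the lowest pair of rails that passes above whatever stands inside the rack, level, resting on both rails and pushed fully home to the back stop. Leave the tin, the jars and the other things where they stand.

Things in the scene. Friction and masses are not known exactly. Their poses are not given: they have to be found in the camera images.
- sheet: plain aluminium baking sheet, loose, 0.2 to 0.3 kg. Origin: centre of the plate's underside; x lengthwise, z up. Plate 130 mm (x) by 124 mm (y), 4 mm thick, low rims to 11 mm high along both sides, a raised lip at +x, a knob on a neck (20 mm wide, z 2 to 7 mm) at -x. At the start flat on the worktop, knob and neck under the riser, lip end sticking out
- sheet_lip (a point): middle of the top edge of the raised lip, at (58, 0, 26) mm in the sheet's frame. The lip is 10 mm thick (x 53 to 63), 90 mm wide along y, upright, free on both faces above the 4 mm plate
- sheet_knob (a point): centre of the top of the sheet's black pull knob, at (-125, 0, 34) mm in the sheet's frame. The knob is an upright block 20 mm along x, 26 mm along y, z 6 to 34 mm; beside it (in y) all is free down to the worktop
- rack: steel cooling rack, fixed. Origin: on the worktop under its middle. Rails along x, -65 to +65 mm; open mouth at -x, back stop at x = +66 mm, posts of 8 mm at 71 mm either side, top wires at 215 mm. Three rail pairs, see rail_pair_1. Home, the sheet's origin is straight above the rack's (within 1 mm), its x along the rack's x, its lip end at the stop, its knob 60 mm out in front of the mouth
- rail_pair_1 (a point): lowest rail pair: middle of its mouth at ledge height, (-65, 0, 60) mm in the rack's frame. The sheet's underside rests on ledges 3 mm thick that reach from 52 to 67 mm either side; upright guides at 65 mm either side (3 mm play each side), 13 mm high above the ledge, flared up to 13 mm ahead of the mouth; stop 20 mm high
- rail_pair_2 (a point): middle rail pair, built the same: middle of its mouth at ledge height, (-65, 0, 112) mm in the rack's frame
- rail_pair_3 (a point): top rail pair, built the same: middle of its mouth at ledge height, (-65, 0, 165) mm in the rack's frame
- riser: low wooden riser shelf, fixed. Origin: on the worktop under its middle; open towards its own -x (edge of the deck at x = -60 mm), closed at the back. Deck 120 (x) by 200 (y) mm, underside at 63 mm, top at 75 mm; end panels 12 mm thick, 172 mm apart inside. Two small things stand on the deck
- low_tin: low round food tin, 86 mm in diameter, 40 mm high, loose; origin at the centre of its underside. Either this, the spice jar or the coffee jar stands on the worktop inside the rack, about under its middle; the other two stand elsewhere on the worktop, one of them close beside the way into the rack
- spice_jar: narrow spice jar, 42 mm in diameter, 96 mm high, loose; origin at the centre of its underside
- coffee_jar: wide jar with a screw lid, 81 mm in diameter, 145 mm high, loose; origin at the centre of its underside
- salt_shaker: salt shaker, 44 mm in diameter, 90 mm high, loose, on the riser's deck; origin at the centre of its underside
- flat_pot: flat round lidded pot, 90 mm in diameter, 32 mm high, loose, on the riser's deck; origin at the centre of its underside
- kettle: electric kettle on its round base, fixed, left at the back; origin on the axis near its foot; 151 (x) by 225 (y) by 215 mm high over all, the base disc about 85 mm in radius
Not all that is in view belongs to the job. Leave any black look-alike of the low_tin alone.

How it is judged:
On the way:
1. the sheet lies flat on the worktop, let go and still, its knob at least 20 mm out in front of the riser's deck (x of sheet_knob in the frame of riser below -0.08 m and height (world z) of sheet below 0.006 m and angle between sheet's own z axis and vertical below 0.08 rad and linear speed of sheet below 0.02 m/s and contact force between the fingers and sheet below 0.1 N), for 0.2 s.
At the end, for the whole second after the job is handed in: The sheet rests on the right rail pair (lowest above the thing in the rack: pair 1 over the tin, 2 over the spice jar, 3 over the coffee jar), height within 4 mm, level within 0.06 rad, home within 7 mm of the stop, central within 6 mm, lip first, at rest and let go (((horizontal distance between low_tin and rack below 0.04 m and z of sheet in the frame of rack between 0.056 and 0.064 m) or (horizontal distance between spice_jar and rack below 0.04 m and z of sheet in the frame of rack between 0.108 and 0.116 m) or (horizontal distance between coffee_jar and rack below 0.04 m and z of sheet in the frame of rack between 0.161 and 0.169 m)) and x of sheet in the frame of rack between -0.007 and 0.006 m and y of sheet in the frame of rack between -0.006 and 0.006 m and x of sheet_knob in the frame of rack below -0.1 m and angle between sheet's own z axis and vertical below 0.06 rad and linear speed of sheet below 0.02 m/s and contact force between the fingers and sheet below 0.1 N); the robot touches nothing.
It fails at once if the low tin is shifted more than 30 mm or knocked over (distance of low_tin from where it was at the start of the episode above 0.03 m or angle between low_tin's own z axis and vertical above 0.5 rad).
It fails at once if the spice jar is shifted more than 30 mm or knocked over (distance of spice_jar from where it was at the start of the episode above 0.03 m or angle between spice_jar's own z axis and vertical above 0.5 rad).
It fails at once if the coffee jar is shifted more than 30 mm or knocked over (distance of coffee_jar from where it was at the start of the episode above 0.03 m or angle between coffee_jar's own z axis and vertical above 0.5 rad).
It fails at once if the salt shaker is shifted more than 30 mm or knocked over (distance of salt_shaker from where it was at the start of the episode above 0.03 m or angle between salt_shaker's own z axis and vertical above 0.5 rad).
It fails at once if the flat pot is shifted more than 30 mm or knocked over (distance of flat_pot from where it was at the start of the episode above 0.03 m or angle between flat_pot's own z axis and vertical above 0.5 rad).
It also fails if it takes over 64 s, if anything falls off the work surface, if the arm or the gripper's body presses on something with over 40 N, if the wrist force passes 120 N, or if a joint passes its speed limit or range.

## Working session

There is one attempt and no reset: what is moved stays moved. The work goes in short steps, Python scripts to look and compute and a tool call to move; the robot and the scene stay as the last step left them, time stands still between calls to the robot, and variables do not carry over. Pictures are saved under pics/ and viewed, and the job is handed in when it is done.

Besides the shell and the picture viewer there is one more tool, called after "Request:" as name([rows], argument=value, ...), one row to a line, values as JSON. jog_arm: Moves the arm, as the interface text tells. Its arguments: {"type":"object","properties":{"motion":{"type":"array"},"grip_force":{"type":"number"}},"required":["motion"]}

```bash
ls; mkdir -p pics; cat > h.py <<'E'
import numpy as np, cv2
from cell import ctrl, camera, ticket
from scipy.spatial.transform import Rotation as R
def snap(n,fn):
    c=camera(n); cv2.imwrite('pics/'+fn,cv2.cvtColor(np.asarray(c['pixels']),cv2.COLOR_RGB2BGR)); 
    import pickle; pickle.dump(c,open('pics/'+fn+'.pkl','wb')); return c
E
python3 - <<'E'
from h import *
print(ctrl.observe())
for n in('side','top'):
    c=snap(n,n+'0.png'); print({k:v for k,v in c.items() if k!='pixels'})
E
```

```text
pics
{'time_s': 0.0, 'joint_pos': array([-1.49332897e+00,  3.81217075e-01,  1.29827150e+00, -1.87187595e-05,
        1.46359863e+00, -2.15304623e-01]), 'dq': array([-4.51544337e-05,  2.88455076e-04, -1.25881722e-04,  4.02784635e-04,
        6.76050761e-04,  1.07058766e-03]), 'joint_torque': array([-1.43963007e-03, -4.37935710e+01, -2.24557596e+01,  7.12402398e-02,
        3.52644233e-02, -1.41521737e-04]), 'position': array([ 0.15870221, -0.52630764,  0.23812283]), 'ee_rot': array([-2.52081692e+00,  1.87298703e+00,  1.56326529e-03]), 'ft_force': array([-1.04832512,  0.26009424,  0.42913833]), 'moment': array([-0.0087719 ,  0.02300414, -0.0029449 ]), 'grip_width': 0.08792438738238557}
{'fx': 486.64795871518504, 'fy': 486.64795871518504, 'cx': 257.21002422532723, 'cy': 192.08566096610556, 'k1': -0.03659433249548332, 'xyz': array([-0.10371367,  1.16277023,  1.30026838]), 'attitude': array([-0.67413614,  2.59235997, -1.20043575])}
{'fx': 349.1302956969192, 'fy': 349.1302956969192, 'cx': 259.5371331537442, 'cy': 188.15481853271967, 'k1': -0.08109135482418615, 'xyz': array([ 0.32911072, -0.02013727,  1.32481205]), 'attitude': array([-2.13211501,  2.11088534, -0.20102819])}
```

View pics/side0.png

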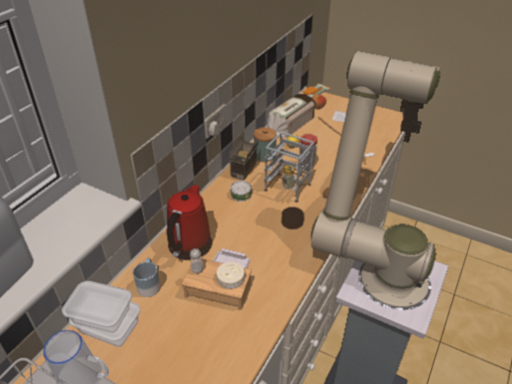

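View pics/top0.png

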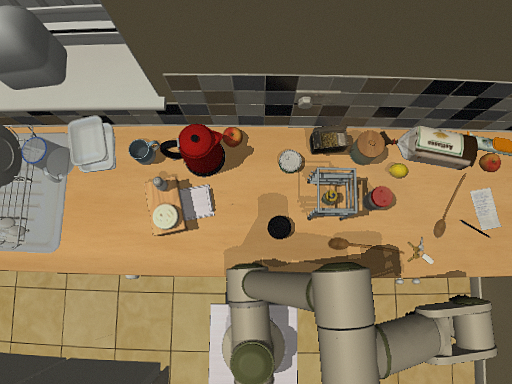

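```bash
python3 - <<'E'
import cv2
a=cv2.imread('pics/top0.png'); 
def cr(im,x0,y0,x1,y1,s,fn):
    cv2.imwrite('pics/'+fn,cv2.resize(im[y0:y1,x0:x1],None,fx=s,fy=s,interpolation=cv2.INTER_CUBIC))
cr(a,260,120,410,230,5,'c1.png'); cr(a,135,150,235,250,6,'c2.png')
b=cv2.imread('pics/side0.png'); cr(b,220,80,340,240,4,'c3.png');cr(b,170,230,270,310,8,'c4.png')
E
```

```text
(no output)
```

View pics/c1.png

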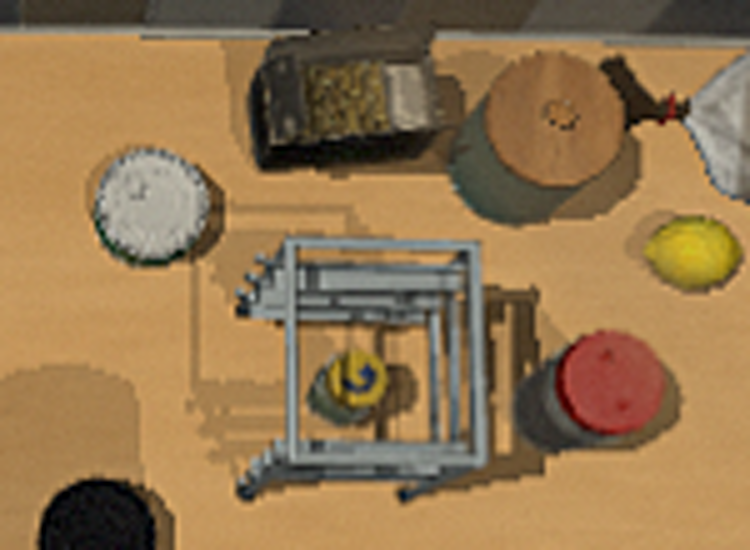

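View pics/c2.png

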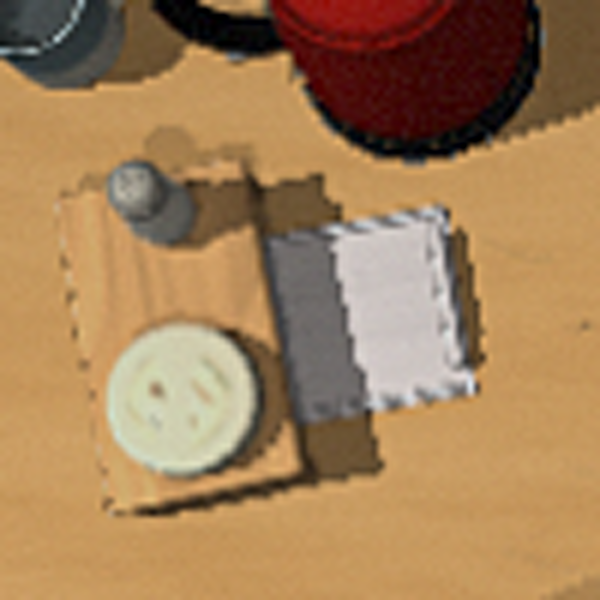

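View pics/c3.png

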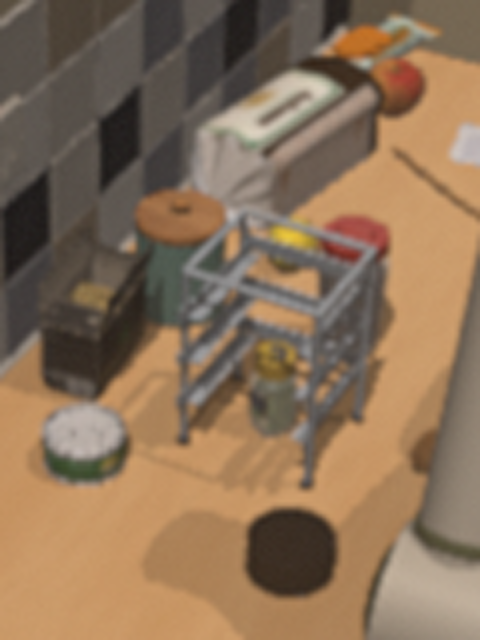

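View pics/c4.png

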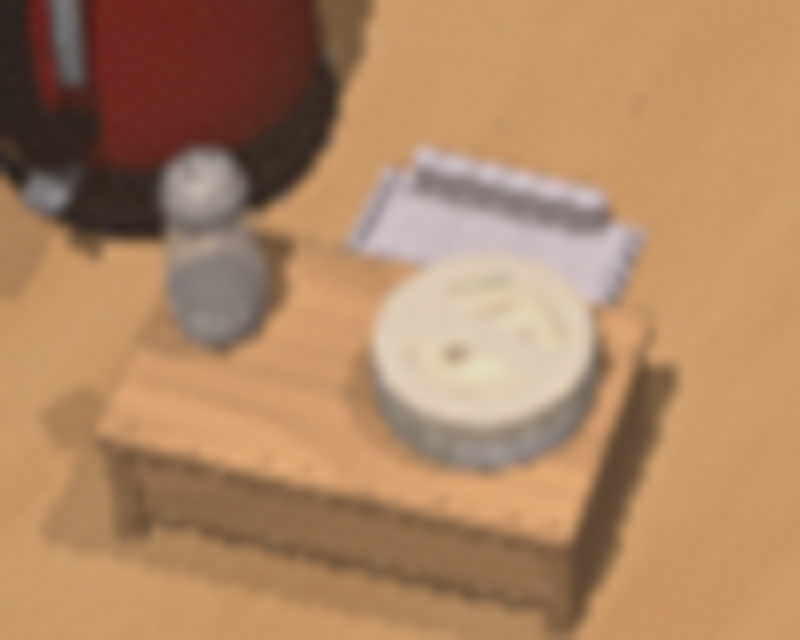

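```bash
cat >> h.py <<'E'
import pickle
from scipy.optimize import least_squares
def load(fn): return pickle.load(open('pics/'+fn+'.pkl','rb'))
def proj(c,P):
    Rm=R.from_rotvec(c['attitude']).as_matrix(); P=np.atleast_2d(P)
    rv,_=cv2.Rodrigues(Rm.T); t=-Rm.T@c['xyz']
    K=np.array([[c['fx'],0,c['cx']],[0,c['fy'],c['cy']],[0,0,1.]])
    return cv2.projectPoints(P.astype(float),rv,t,K,np.array([c['k1'],0,0,0.]))[0][:,0]
def ray(c,uv,z):
    K=np.array([[c['fx'],0,c['cx']],[0,c['fy'],c['cy']],[0,0,1.]])
    p=cv2.undistortPoints(np.array([[uv]],float),K,np.array([c['k1'],0,0,0.]))[0,0]
    d=R.from_rotvec(c['attitude']).apply([p[0],p[1],1]); return c['xyz']+d*(z-c['xyz'][2])/d[2]
def w(pose,L):
    L=np.atleast_2d(L); z=pose[3] if len(pose)>3 else 0
    return R.from_rotvec([0,0,pose[2]]).apply(L)+[pose[0],pose[1],z]
def fit(obs,p0):
    # obs list (cam, uv, local)
    f=lambda p: np.concatenate([(proj(c,w(p,l))[0]-uv) for c,uv,l in obs])
    s=least_squares(f,p0,loss='soft_l1'); return s.x, f(s.x).reshape(-1,2)
E
cat > m.py <<'E'
from h import *
T=load('top0.png');S=load('side0.png')
c2=lambda u,v:np.array([135+(u+.5)/6-.5,150+(v+.5)/6-.5]); c4=lambda u,v:np.array([170+(u+.5)/8-.5,230+(v+.5)/8-.5]); c1=lambda u,v:np.array([260+(u+.5)/5-.5,120+(v+.5)/5-.5]); c3=lambda u,v:np.array([220+(u+.5)/4-.5,80+(v+.5)/4-.5])
m=.001
np.set_printoptions(precision=4,suppress=True)
print('ctr deck',ray(T,c2(180,335),.075))
def rep(n,r): print(n,r[0],'\n',r[1].round(1).tolist())
ri=[(T,c2(62,198),np.array([60,-100,75])*m),(T,c2(305,470),np.array([-60,100,75])*m),(T,c2(112,512),np.array([60,100,75])*m),(T,c2(242,162),np.array([-60,-100,75])*m),
(S,c4(105,435),np.array([60,-100,75])*m),(S,c4(575,540),np.array([60,100,75])*m),(S,c4(648,330),np.array([-60,100,75])*m)]
rep('riser',fit(ri,[.5,.3,1.57]))
rep('riserT',fit(ri[:4],[.5,.3,1.57]))
sh=[(T,c2(445,207),np.array([65,62,11])*m),(T,c2(477,390),np.array([65,-62,11])*m),(S,c4(648,228),np.array([65,-62,11])*m),(S,c4(388,168),np.array([65,62,11])*m),
(S,c4(415,150),np.array([63,45,26])*m),(S,c4(607,195),np.array([63,-45,26])*m)]
rep('sheet',fit(sh,[.5,.2,-1.57])); rep('sheetT',fit(sh[:2],[.5,.2,-1.57]))
for h in(61,65,69):
  k=[(T,c1(285,238),[-h,75]),(T,c1(482,240),[h,75]),(T,c1(487,467),[h,-75]),(T,c1(287,462),[-h,-75])]
  k=[(a,b,np.array(l+[215])*m) for a,b,l in k]
  rep('rack%d'%h,fit(k,[.5,-.2,-1.57]))
print('spice',ray(T,c1(358,378),.096),'tin',ray(T,c1(152,205),.04),'coffee?',ray(T,c1(612,382),.145))
E
python3 m.py
```

```text
ctr deck [0.5018 0.3264 0.075 ]
riser [0.5015 0.3285 1.8106] 
 [[-1.5, 0.4], [-0.1, 0.8], [-0.5, 1.2], [0.2, -0.9], [-1.6, -0.9], [-0.3, -0.4], [1.1, -2.6]]
riserT [0.5032 0.3269 1.8061] 
 [[-0.9, -0.2], [0.2, 0.4], [-0.2, 0.7], [0.8, -1.3]]
sheet [ 0.5217  0.2327 -1.3635] 
 [[-1.1, -0.1], [-0.9, 0.9], [-0.0, -0.8], [-0.4, -1.1], [0.3, -0.3], [0.3, -0.3]]
sheetT [ 0.5234  0.229  -1.3647] 
 [[-0.1, -0.5], [0.1, 0.5]]
rack61 [ 0.5397 -0.2688 -1.583 ] 
 [[1.2, -0.4], [-1.4, 0.1], [-1.1, 0.0], [1.2, 0.3]]
rack65 [ 0.5397 -0.2689 -1.5839] 
 [[0.0, -0.4], [-0.2, 0.1], [0.2, 0.0], [-0.0, 0.2]]
rack69 [ 0.5398 -0.2691 -1.5797] 
 [[-1.2, -0.4], [1.0, 0.1], [1.6, -0.0], [-1.1, 0.3]]
spice [ 0.5419 -0.275   0.096 ] tin [ 0.6838 -0.1329  0.04  ] coffee? [ 0.5322 -0.4423  0.145 ]
```

```bash
cat > ov.py <<'E'
from h import *
def box(x0,x1,y0,y1,z0,z1):
    P=np.array([[x,y,z] for x in(x0,x1) for y in(y0,y1) for z in(z0,z1)])*.001
    E=[(i,j) for i in range(8) for j in range(i) if bin(i^j).count('1')==1]
    return P,E
SHEET=[box(-65,65,-62,62,0,4),box(53,63,-45,45,4,26),box(-135,-115,-13,13,6,34)]
RACK=[box(-65,65,65,67,z,z+13) for z in(60,112,165)]+[box(-65,65,-67,-65,z,z+13) for z in(60,112,165)]+[box(65,67,-52,52,z,z+20) for z in(60,112,165)]+[box(-65,65,-75,75,214.5,215)]
RISER=[box(-60,60,-100,100,63,75)]
def draw(fn,items,x0,y0,x1,y1,s,out):
    c=load(fn); im=cv2.cvtColor(np.asarray(c['pixels']),cv2.COLOR_RGB2BGR)[y0:y1,x0:x1]
    im=cv2.resize(im,None,fx=s,fy=s,interpolation=cv2.INTER_CUBIC)
    for pose,bs,col in items:
        for P,E in bs:
            q=(proj(c,w(pose,P))-[x0,y0]+.5)*s-.5
            for i,j in E: cv2.line(im,tuple(map(int,q[i].round())),tuple(map(int,q[j].round())),col,1,cv2.LINE_AA)
    cv2.imwrite('pics/'+out,im)
E
cat > o1.py <<'E'
from ov import *
ra=[.5397,-.2689,-1.581]; ri=[.5025,.3277,1.808]; sh=[.5225,.231,-1.364]
it=[(ra,RACK,(0,0,255)),(ri,RISER,(0,255,0)),(sh,SHEET,(255,0,0))]
draw('top0.png',it,290,155,400,230,7,'o1.png');draw('top0.png',it,135,165,235,240,7,'o2.png')
draw('side0.png',it,255,125,330,205,7,'o3.png');draw('side0.png',it,175,235,265,310,7,'o4.png')
E
python3 o1.py
```

```text
(no output)
```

View pics/o1.png

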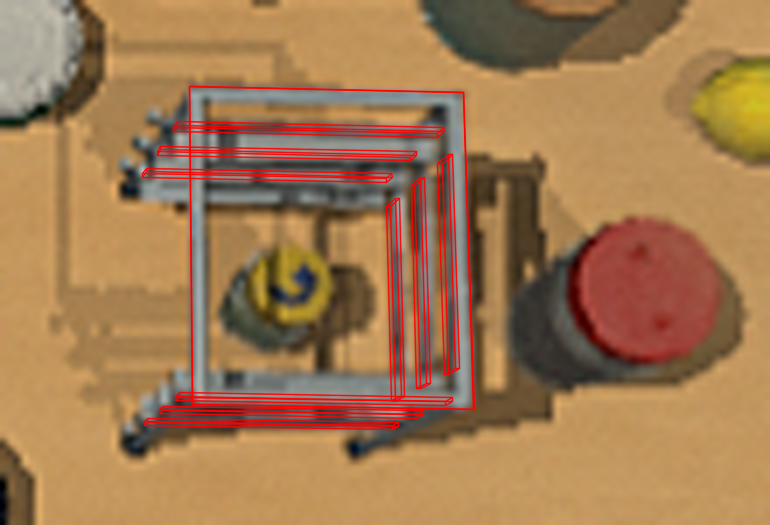

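View pics/o2.png

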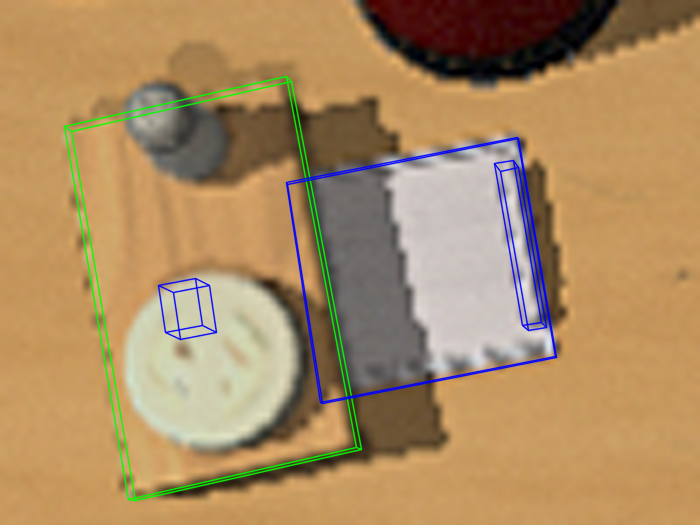

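View pics/o3.png

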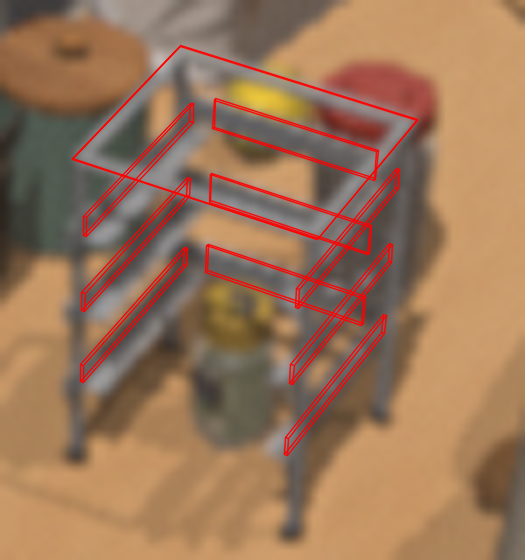

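View pics/o4.png

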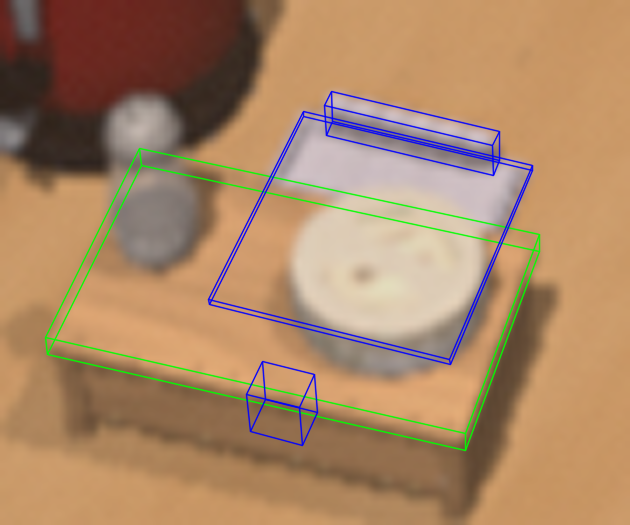

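```bash
cat >> h.py <<'E'
def plan(xyz,heading):
    """tool x along heading (mod pi), tool z down"""
    o=ctrl.observe(); Rm=R.from_rotvec(o['ee_rot']).as_matrix()
    d=Rm.T@(np.array(xyz)-o['position'])*1000
    h=np.arctan2(Rm[1,0],Rm[0,0]); 
    opts=[]
    for k in(-1,0,1,2):
        a=-(heading+k*np.pi-h); a=(a+np.pi)%(2*np.pi)-np.pi; opts.append(round(a,3))
    print('t',o['time_s'],'pos',o['position'].round(4),'head',h.round(4),'zdir',Rm[:,2].round(3),'q',o['joint_pos'].round(2))
    print('d mm',d.round(1),'yaw opts',sorted(set(opts)),'F',o['ft_force'].round(1),'w',round(o['grip_width'],4))
E
python3 - <<'E'
from h import *
ri=[.5025,.3277,1.808]; sh=[.5225,.231,-1.364]
L=w(sh,[.058,0,.026])[0]; print(L)
print('lip in riser', R.from_rotvec([0,0,-ri[2]]).apply(L-[ri[0],ri[1],0]))
T=load('top0.png')
print('kettle base px',[ray(T,(205,178),0.02)])
plan([L[0],L[1],.15],sh[2])
E
```

```text
[0.53440888 0.17423576 0.026     ]
lip in riser [-0.15666519  0.00504648  0.026     ]
kettle base px [array([0.61719334, 0.19163897, 0.02      ])]
t 0.1 pos [ 0.1587 -0.5263  0.2382] head -1.278 zdir [-0.     0.001 -1.   ] q [-1.49  0.38  1.3   0.    1.46 -0.22]
d mm [-562.2 -561.9   89.1] yaw opts [np.float64(-3.056), np.float64(0.086)] F [-0.4  0.2  0.1] w 0.0882
```

```bash
python3 - <<'E'
from h import *
plan([.5395,.150,.20],-1.364)
E
```

```text
t 0.1 pos [ 0.1587 -0.5263  0.2382] head -1.278 zdir [-0.     0.001 -1.   ] q [-1.49  0.38  1.3   0.    1.46 -0.22]
d mm [-537.6 -559.8   39. ] yaw opts [np.float64(-3.056), np.float64(0.086)] F [-0.4  0.2  0.1] w 0.0882
```

Request:
jog_arm([
  [88,-538,-560,39,0.086],
  [88,-538,-560,39,0.086],
  [88,-538,-560,39,0.086],
  [88,-538,-560,39,0.086],
  [88,-538,-560,39,0.086],
  [88,-538,-560,39,0.086],
  [88,-538,-560,39,0.086],
  [88,-538,-560,39,0.086],
  [88,-538,-560,39,0.086],
  [88,-538,-560,39,0.086],
  [88,-538,-560,39,0.086],
  [88,-538,-560,39,0.086],
])

```text
time_s: 1.6
position: [0.5266, 0.1284, 0.2011]
ee_rot: [-2.439, 1.98, 0.002]
ft_force: [0.6, -1.2, -0.0]
grip_width: 0.088
```

```bash
python3 - <<'E'
from h import *
plan([.5395,.150,.06],-1.364)
E
```

```text
t 1.6 pos [0.5266 0.1284 0.2011] head -1.3637 zdir [-0.     0.001 -1.   ] q [0.02 0.4  1.38 0.   1.36 1.38]
d mm [-18.4 -17.  141.1] yaw opts [np.float64(-3.141), np.float64(0.0)] F [ 0.6 -1.2 -0. ] w 0.088
```

Request:
jog_arm([
  [88,-18,-17,20,0],
  [88,-18,-17,60,0],
  [88,-18,-17,100,0],
  [88,-18,-17,141,0],
  [88,-18,-17,141,0],
])

```text
time_s: 2.22
position: [0.5379, 0.1495, 0.0578]
ee_rot: [2.436, -1.978, -0.009]
ft_force: [0.1, -0.4, 0.6]
grip_width: 0.088
```

```bash
python3 - <<'E'
from h import *
plan([.5395,.150,.011],-1.364)
snap('top','t1.png');snap('side','s1.png')
from ov import *
draw('top0.png',[],0,0,1,1,1,'x.png')
draw('top0.png',[],0,0,1,1,1,'x.png')
draw('t1.png',[],150,150,270,250,6,'t1c.png');draw('s1.png',[],170,200,290,300,6,'s1c.png')
E
```

```text
t 2.225 pos [0.5379 0.1495 0.0578] head -1.3638 zdir [-0.007  0.001 -1.   ] q [0.06 0.59 1.52 0.   1.04 1.42]
d mm [-0.1 -1.9 46.8] yaw opts [np.float64(-3.141), np.float64(0.0)] F [ 0.1 -0.4  0.6] w 0.088
```

View pics/t1c.png

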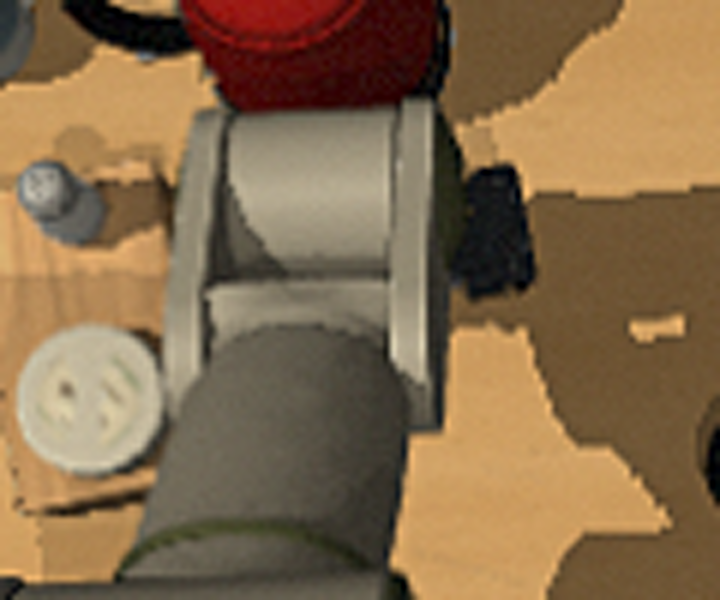

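View pics/s1c.png

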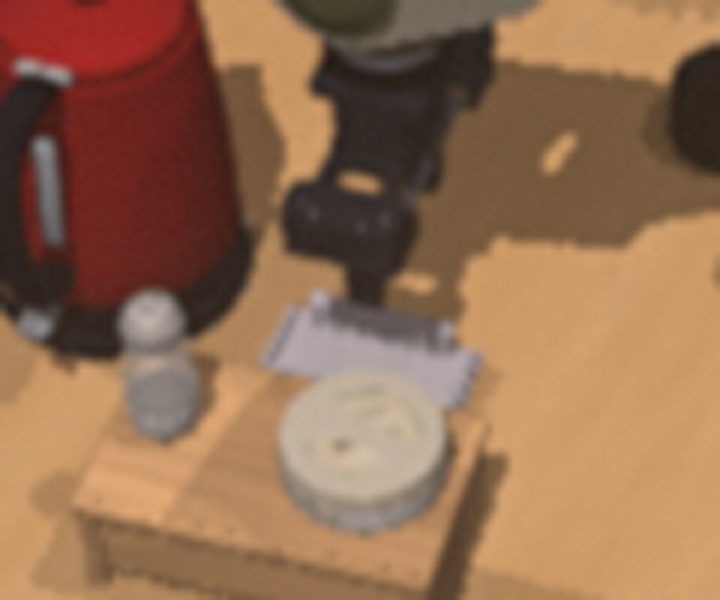

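Request:
jog_arm([
  [88,0,-2,15,0],
  [88,0,-2,30,0],
  [88,0,-2,40,0],
  [88,0,-2,47,0],
], grip_force=30)

```text
time_s: 2.82
position: [0.5418, 0.1501, 0.0133]
ee_rot: [-2.439, 1.98, 0.001]
ft_force: [1.2, -1.4, -0.7]
grip_width: 0.088
```

Close on the lip.

Request:
jog_arm([
  [0,0,0,2,0],
  [0,0,0,2,0],
  [0,0,0,2,0],
  [0,0,0,2,0],
  [0,0,0,2,0],
  [0,0,0,2,0],
  [0,0,0,2,0],
  [0,0,0,2,0],
], grip_force=30)

```text
time_s: 3.82
position: [0.5418, 0.1502, 0.0114]
ee_rot: [-2.439, 1.979, 0.001]
ft_force: [-0.8, 3.0, 2.0]
grip_width: 0.01
```

```bash
python3 - <<'E'
from h import *
plan([.5395+.195*.205,.150-.195*.979,.011],-1.364)
snap('side','s2.png')
from ov import *
draw('s2.png',[],170,200,290,300,6,'s2c.png')
E
```

```text
t 3.825 pos [0.5418 0.1502 0.0114] head -1.3637 zdir [-0.     0.001 -1.   ] q [0.06 0.66 1.55 0.   0.93 1.42]
d mm [194.8   2.5   0.2] yaw opts [np.float64(-3.141), np.float64(0.0)] F [-0.8  3.   2. ] w 0.01
```

View pics/s2c.png

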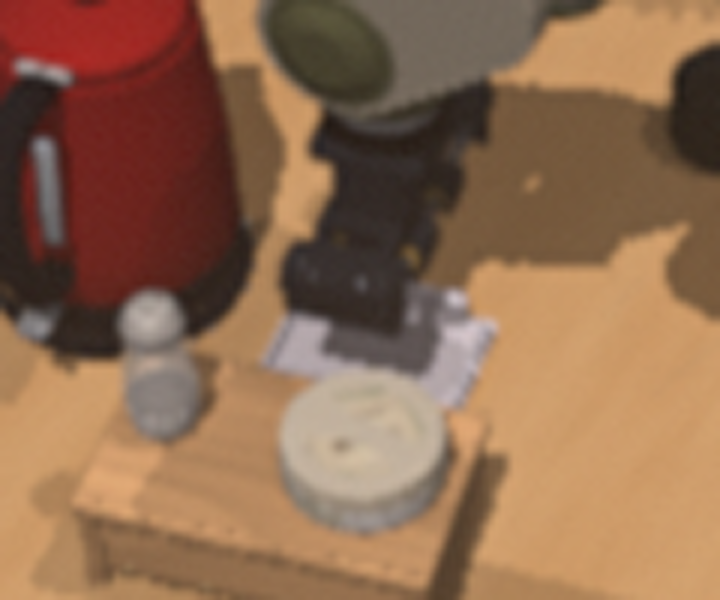

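Request:
jog_arm([
  [0,15,0,0,0],
  [0,35,0,0,0],
  [0,55,0,0,0],
  [0,75,0,0,0],
  [0,95,0,0,0],
  [0,115,0,0,0],
  [0,130,0,0,0],
  [0,130,0,0,0],
])

```text
time_s: 4.88
position: [0.5692, 0.0202, 0.0114]
ee_rot: [2.438, -1.982, 0.002]
ft_force: [0.6, -4.0, 3.1]
grip_width: 0.0101
```

```bash
python3 - <<'E'
from h import *
plan([.540,-.105,.0115],-1.58)
c=snap('side','s3.png');snap('top','t3.png')
T=load('top0.png');print('black',ray(T,(280,227),.04))
print('kettle',ray(T,(203,178),.0),ray(T,(224,160),.0))
from ov import *
draw('s3.png',[],170,150,310,290,5,'s3c.png')
draw('t3.png',[],150,120,310,250,5,'t3c.png')
E
```

```text
t 4.875 pos [0.5692 0.0202 0.0114] head -1.3651 zdir [ 0.001 -0.001 -1.   ] q [-0.17  0.67  1.53 -0.    0.94  1.19]
d mm [116.6  54.1  -0. ] yaw opts [np.float64(-2.927), np.float64(0.215)] F [ 0.6 -4.   3.1] w 0.0101
black [ 0.43125369 -0.09453766  0.04      ]
kettle [0.62153664 0.20270464 0.        ] [0.6947457  0.12293281 0.        ]
```

View pics/s3c.png

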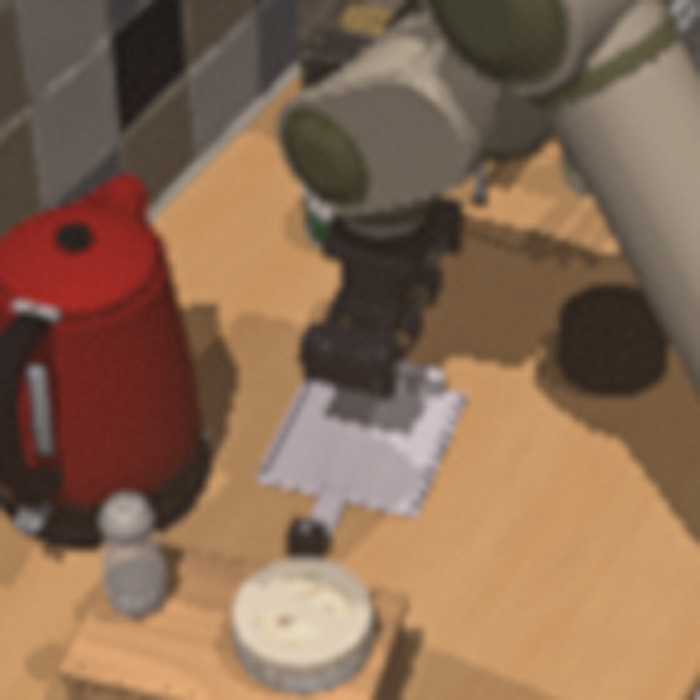

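View pics/t3c.png

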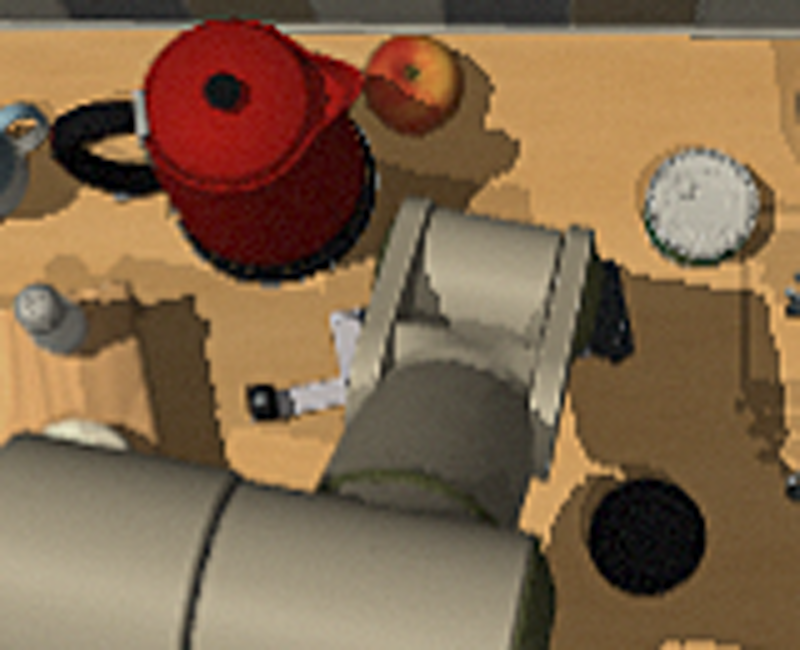

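Request:
jog_arm([
  [0,18,3,0,0.03],
  [0,38,8,0,0.07],
  [0,58,15,0,0.11],
  [0,78,22,0,0.15],
  [0,98,29,0,0.19],
  [0,111,32.5,0,0.215],
  [0,111,32.5,0,0.215],
  [0,111,32.5,0,0.215],
])

```text
time_s: 5.98
position: [0.5602, -0.0947, 0.0114]
ee_rot: [2.212, -2.231, 0.003]
ft_force: [0.9, -2.5, 2.4]
grip_width: 0.0098
```

Request:
jog_arm([
  [88,0,0,0,0],
  [88,0,0,0,0],
  [88,0,0,0,0],
  [88,0,0,0,0],
  [88,0,0,0,0],
])

```text
time_s: 6.6
position: [0.5602, -0.0946, 0.0114]
ee_rot: [2.212, -2.23, 0.003]
ft_force: [0.3, -0.1, -0.1]
grip_width: 0.0576
```

Request:
jog_arm([
  [88,0,0,-20,0],
  [88,0,0,-60,0],
  [88,0,0,-120,0],
  [88,0,0,-180,0],
  [88,0,0,-180,0],
])

```text
time_s: 7.22
position: [0.5615, -0.0948, 0.196]
ee_rot: [-2.21, 2.228, -0.017]
ft_force: [-0.5, -0.1, -0.0]
grip_width: 0.0881
```

```bash
python3 - <<'E'
from h import *
plan([.561,.088,.19],0)
c=snap('side','s4.png');snap('top','t4.png')
from ov import *
draw('s4.png',[],170,130,330,290,5,'s4c.png')
draw('t4.png',[],150,120,310,250,5,'t4c.png')
E
```

```text
t 7.225 pos [ 0.5615 -0.0948  0.196 ] head -1.5789 zdir [ 0.01  -0.005 -1.   ] q [-0.37  0.44  1.32 -0.    1.36  1.2 ]
d mm [-182.8    2.     5.1] yaw opts [np.float64(-1.579), np.float64(1.563)] F [-0.5 -0.1 -0. ] w 0.0881
```

View pics/s4c.png

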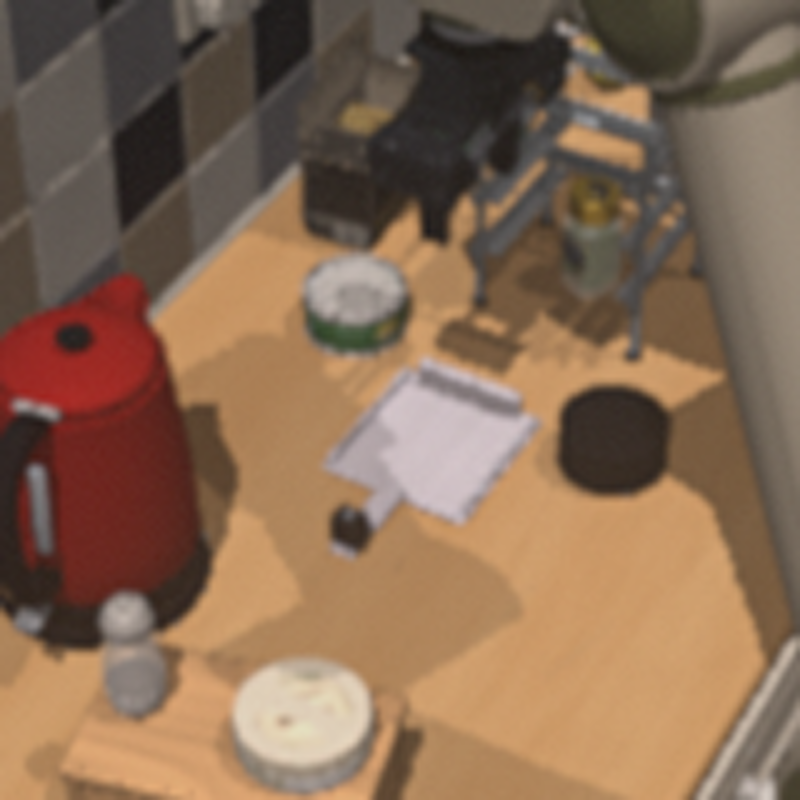

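View pics/t4c.png

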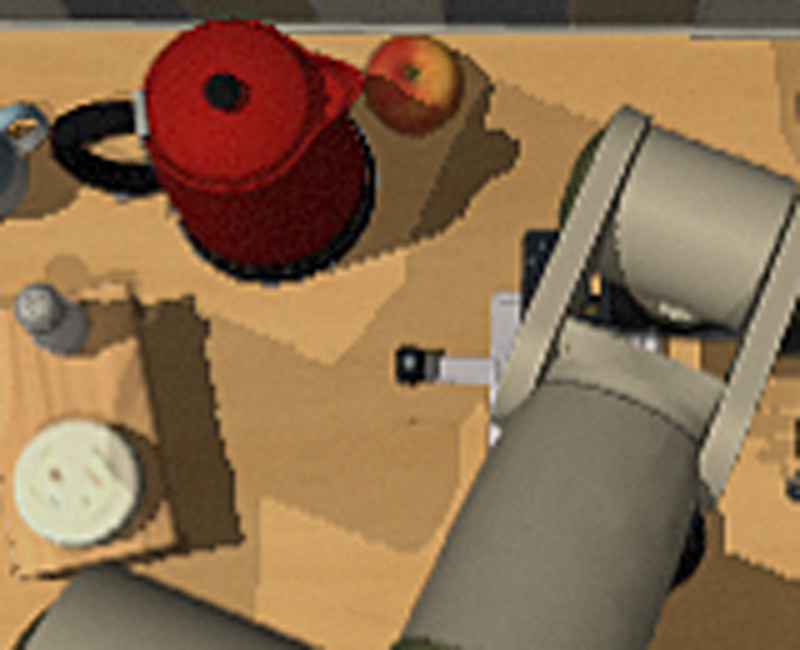

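```bash
python3 - <<'E'
from h import *
from ov import *
T=load('t4.png');S=load('s4.png')
print(ray(T,(150+(413+.5)/5-.5,120+(362+.5)/5-.5),.034),ray(S,(170+(352+.5)/5-.5,130+(522+.5)/5-.5),.034))
sh=[.5602,-.0946+.058,-1.579]
it=[(sh,SHEET,(255,0,0))]
draw('s4.png',it,220,190,290,240,10,'s5c.png')
draw('t4.png',it,220,160,290,220,10,'t5c.png')
E
```

```text
[0.561205   0.08469044 0.034     ] [0.55344651 0.09483069 0.034     ]
```

View pics/s5c.png

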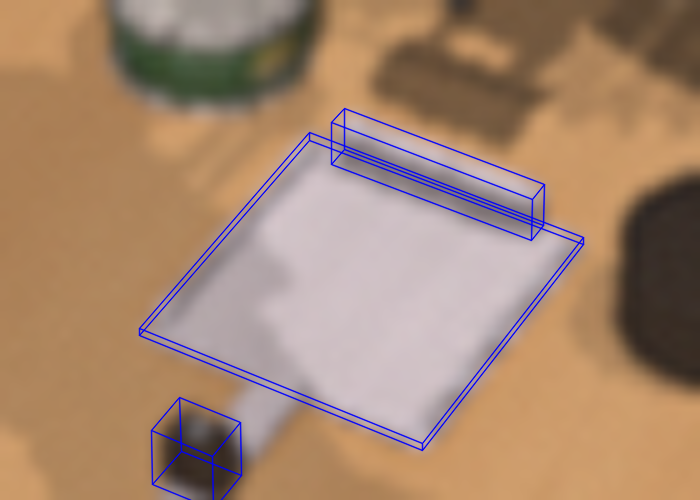

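View pics/t5c.png

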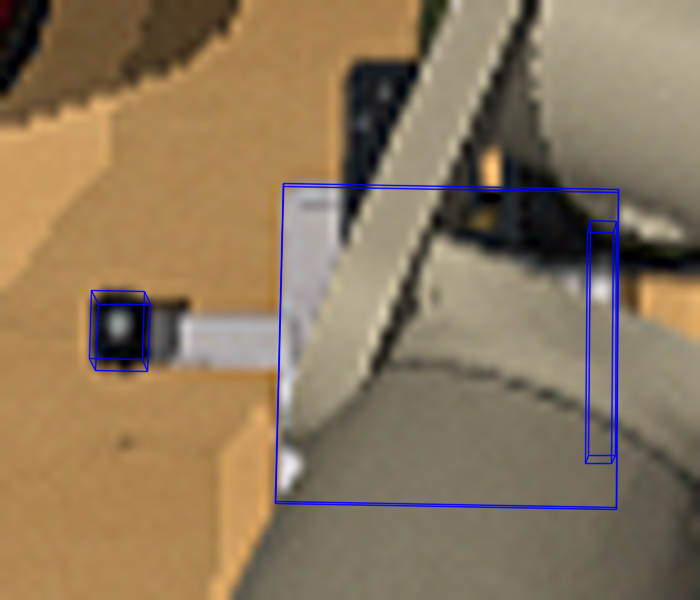

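Request:
jog_arm([
  [88,-20,2,5,-0.18],
  [88,-40,2,5,-0.36],
  [88,-60,2,5,-0.54],
  [88,-80,2,5,-0.72],
  [88,-100,2,5,-0.9],
  [88,-120,2,5,-1.08],
  [88,-140,2,5,-1.26],
  [88,-160,2,5,-1.44],
  [88,-183,2,5,-1.571],
  [88,-183,2,5,-1.571],
  [88,-183,2,5,-1.571],
])

```text
time_s: 8.7
position: [0.559, 0.0881, 0.1849]
ee_rot: [3.14, -0.017, -0.001]
ft_force: [0.7, -0.6, 0.8]
grip_width: 0.088
```

```bash
python3 - <<'E'
from h import *
plan([.561,.0884,.008],-.008)
c=snap('top','t6.png')
from ov import *
draw('t6.png',[],150,120,310,250,5,'t6c.png')
E
```

```text
t 8.7 pos [0.559  0.0881 0.1849] head -0.0108 zdir [-0.001 -0.002 -1.   ] q [-0.05  0.45  1.34 -0.    1.35 -0.04]
d mm [  2.1  -0.6 176.9] yaw opts [np.float64(-0.003), np.float64(3.139)] F [ 0.7 -0.6  0.8] w 0.088
```

View pics/t6c.png

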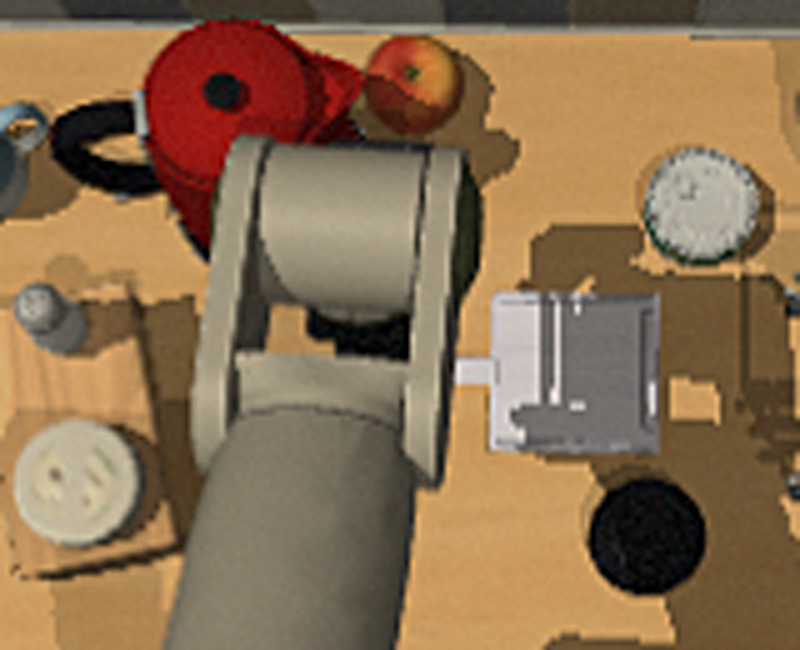

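Request:
jog_arm([
  [88,2,0,40,0],
  [88,2,0,80,0],
  [88,2,0,110,0],
  [88,2,0,130,0],
  [88,2,0,130,0],
])

```text
time_s: 9.38
position: [0.5604, 0.087, 0.0539]
ee_rot: [3.14, -0.02, -0.005]
ft_force: [0.1, -0.6, 0.8]
grip_width: 0.0879
```

```bash
python3 - <<'E'
from h import *
plan([.561,.0884,.008],-.008)
c=snap('side','s7.png')
from ov import *
draw('s7.png',[],180,140,300,250,6,'s7c.png')
E
```

```text
t 9.375 pos [0.5604 0.087  0.0539] head -0.0129 zdir [-0.003 -0.002 -1.   ] q [-0.05  0.61  1.5  -0.    1.04 -0.04]
d mm [ 0.7 -1.5 45.9] yaw opts [np.float64(-0.005), np.float64(3.137)] F [ 0.1 -0.6  0.8] w 0.0879
```

View pics/s7c.png

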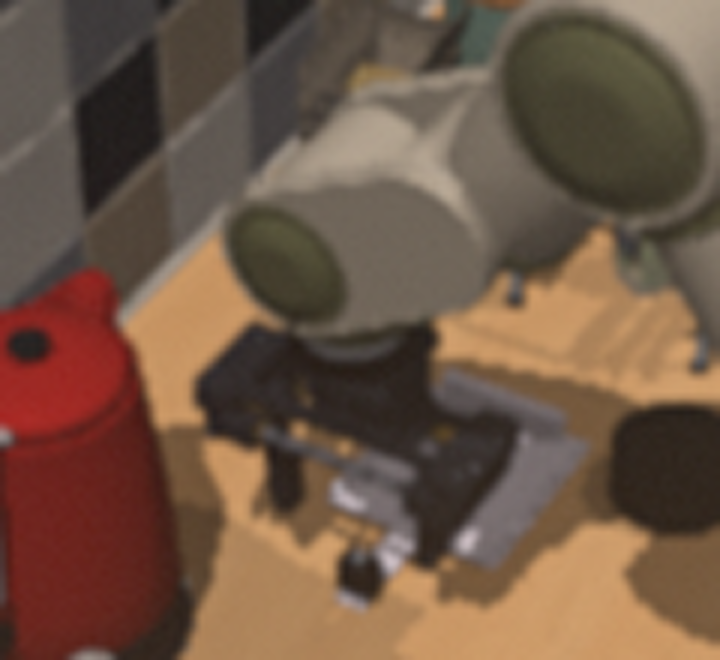

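Fingers straddle the knob, clear of the kettle. Go down and close.

Request:
jog_arm([
  [88,1,-1.5,20,-0.005],
  [88,1,-1.5,38,-0.005],
  [88,1,-1.5,46,-0.005],
  [88,1,-1.5,46,-0.005],
])

```text
time_s: 9.93
position: [0.5623, 0.0883, 0.0095]
ee_rot: [3.14, -0.013, -0.001]
ft_force: [-0.1, -0.3, -0.1]
grip_width: 0.0881
```

Request:
jog_arm([
  [0,0,0,0,0],
  [0,0,0,0,0],
  [0,0,0,0,0],
  [0,0,0,0,0],
  [0,0,0,0,0],
  [0,0,0,0,0],
  [0,0,0,0,0],
  [0,0,0,0,0],
], grip_force=60)

```text
time_s: 10.92
position: [0.5621, 0.0884, 0.0095]
ee_rot: [3.14, -0.013, -0.002]
ft_force: [-0.9, 0.1, -0.1]
grip_width: 0.0258
```

Request:
jog_arm([
  [0,0,0,-5,0],
  [0,0,0,-12,0],
  [0,0,0,-20,0],
  [0,0,0,-20,0],
])

```text
time_s: 11.42
position: [0.5625, 0.0884, 0.0303]
ee_rot: [3.14, -0.013, 0.001]
ft_force: [0.3, -0.4, -1.6]
grip_width: 0.0256
```

```bash
python3 - <<'E'
from h import *
plan([.561,.0884,.008],-.008); print(ctrl.observe()['moment'])
c=snap('side','s8.png');snap('top','t8.png')
from ov import *
draw('s8.png',[],210,170,310,250,7,'s8c.png')
E
```

```text
t 11.425 pos [0.5625 0.0884 0.0303] head -0.0081 zdir [ 0.001 -0.002 -1.   ] q [-0.05  0.64  1.51 -0.    0.98 -0.04]
d mm [-1.6 -0.  22.3] yaw opts [np.float64(-0.0), np.float64(3.142)] F [ 0.3 -0.4 -1.6] w 0.0256
[ 0.21886453 -0.02844602  0.03410106]
```

View pics/s8c.png

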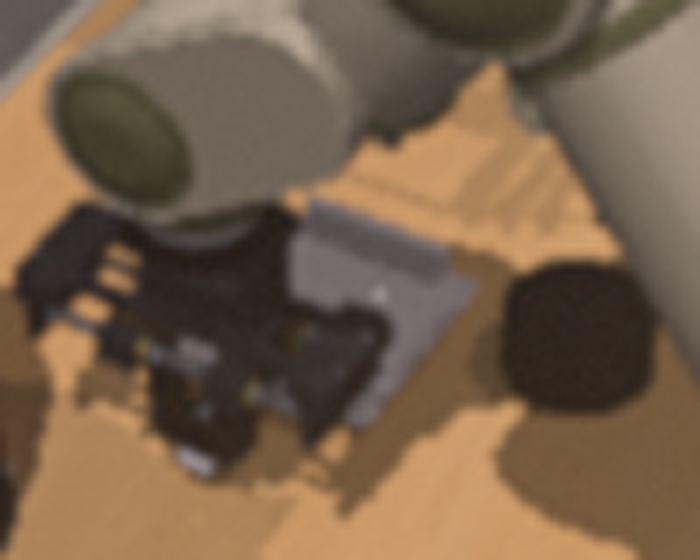

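Request:
jog_arm([
  [0,0,0,-20,0],
  [0,0,0,-50,0],
  [0,0,0,-80,0],
  [0,0,0,-105,0],
  [0,0,0,-120,0],
  [0,0,0,-120,0],
  [0,0,0,-120,0],
])

```text
time_s: 12.4
position: [0.5617, 0.0886, 0.1484]
ee_rot: [3.14, -0.013, -0.005]
ft_force: [-0.8, 0.0, -2.3]
grip_width: 0.0251
```

```bash
python3 - <<'E'
from h import *
plan([.561,.0884,.15],-.008); 
for i in range(4):
  c=snap('side','s9.png');snap('top','t9.png');o=ctrl.observe(); print(o['moment'].round(2),o['ft_force'].round(1))
from ov import *
o=ctrl.observe(); z=o['position'][2]-.0095
sh=[.5604,-.0366,-1.579,z]
it=[(sh,SHEET,(255,0,0))]
draw('s9.png',it,210,130,310,220,7,'s9c.png')
draw('t9.png',it,200,140,320,220,6,'t9c.png')
E
```

```text
t 12.4 pos [0.5617 0.0886 0.1484] head -0.0082 zdir [-0.003 -0.002 -1.   ] q [-0.05  0.49  1.39 -0.    1.26 -0.04]
d mm [-0.7  0.2 -1.6] yaw opts [np.float64(-0.0), np.float64(3.141)] F [-0.8  0.  -2.3] w 0.0251
[ 0.21 -0.09 -0.04] [-0.8 -0.5 -2.4]
[ 0.26 -0.11  0.  ] [-0.8  1.  -1.8]
[ 0.21 -0.12  0.01] [-0.3  0.7 -2.3]
[ 0.23 -0.11 -0.01] [-0.5 -0.6 -2.1]
```

View pics/s9c.png

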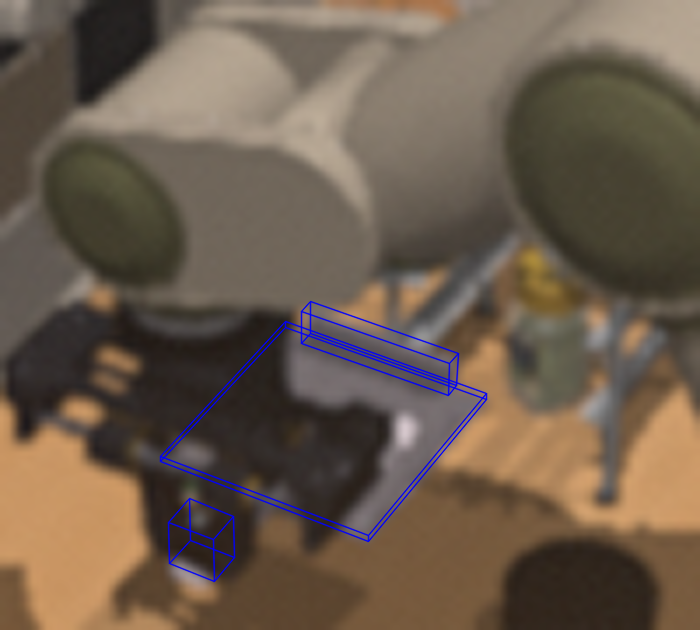

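View pics/t9c.png

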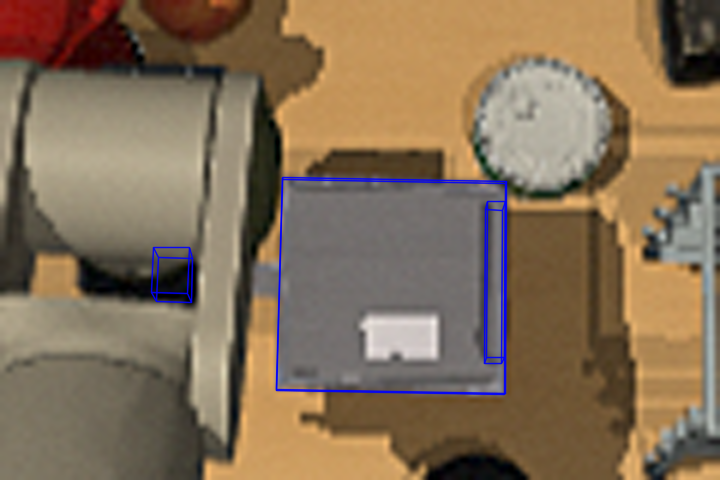

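```bash
python3 - <<'E'
from h import *
from ov import *
T=load('top0.png')
print(ray(T,(290+160/7-.5,155+203/7-.5),.060)[0]-.052, ray(T,(290+300/7-.5,155+372/7-.5),.165)[0]+.052)
ra=[.5397,-.2689,-1.581]
it=[(ra,[box(-65,65,52,67,z-3,z) for z in(60,112,165)]+[box(-65,65,-67,-52,z-3,z) for z in(60,112,165)],(0,0,255))]
draw('t9.png',it,300,160,370,225,11,'r1.png')
draw('t9.png',[],300,160,370,225,11,'r2.png')
E
```

```text
0.5394837333170963 0.5395863223389248
```

View pics/r1.png

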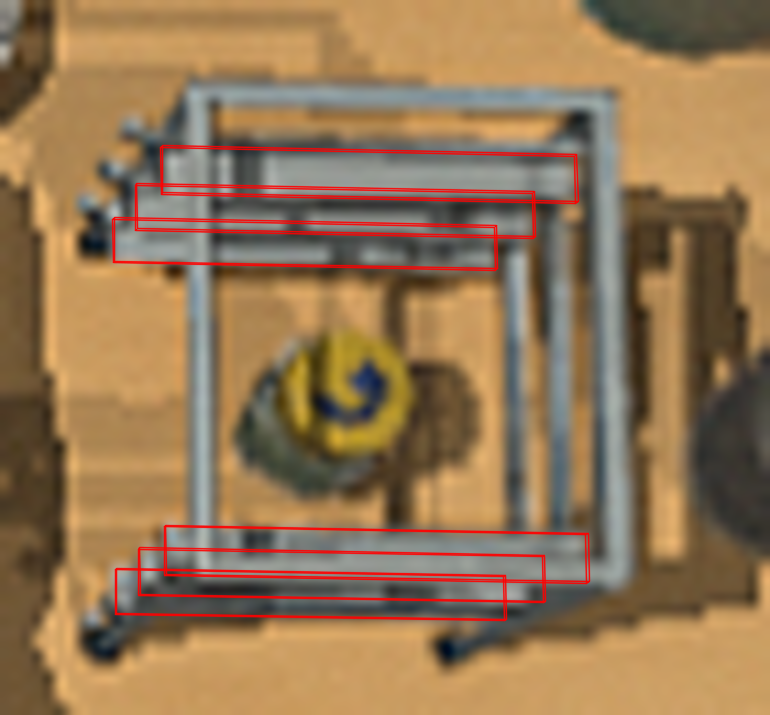

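View pics/r2.png

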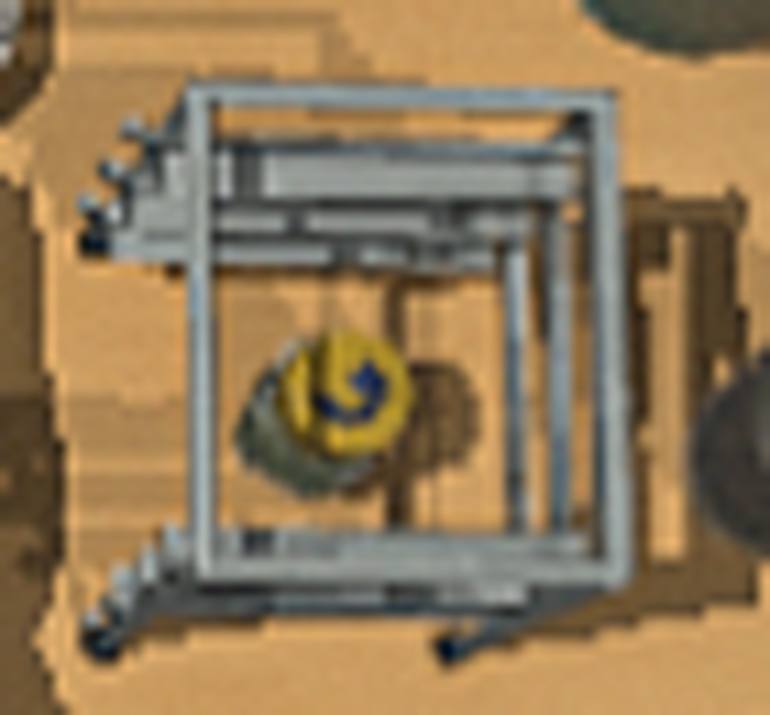

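```bash
python3 - <<'E'
from h import *
plan([.5430,.0141,.1275],-.010)
E
```

```text
t 12.8 pos [0.5622 0.0886 0.1493] head -0.0081 zdir [-0.001 -0.002 -1.   ] q [-0.05  0.49  1.39 -0.    1.27 -0.04]
d mm [-18.6  74.6  22. ] yaw opts [np.float64(-3.14), np.float64(0.002)] F [-0.5 -0.6 -2.1] w 0.0255
```

Request:
jog_arm([
  [0,-4,15,3,0],
  [0,-9,35,8,0],
  [0,-14,55,14,0.002],
  [0,-18.6,70,20,0.002],
  [0,-18.6,74.6,22,0.002],
  [0,-18.6,74.6,22,0.002],
  [0,-18.6,74.6,22,0.002],
])

```text
time_s: 13.68
position: [0.5432, 0.0145, 0.1277]
ee_rot: [3.14, -0.015, -0.001]
ft_force: [-0.1, -1.0, -2.0]
grip_width: 0.0253
```

```bash
cat > v.py <<'E'
import sys
from h import *
from ov import *
n=sys.argv[1]
snap('side',f's{n}.png');snap('top',f't{n}.png');o=ctrl.observe();p=o['position'];Rm=R.from_rotvec(o['ee_rot']).as_matrix();h=np.arctan2(Rm[1,0],Rm[0,0])
y=h-np.pi/2; sh=[p[0]+.125*np.cos(y)-.0003,p[1]+.125*np.sin(y),y,p[2]-.0095]
ra=[.5397,-.2689,-1.581]
l=R.from_rotvec([0,0,1.581]).apply(np.array(sh[:2]+[0])-[ra[0],ra[1],0])*1000
print('sheet',np.round(sh,4),'in rack mm',l.round(1),'yawdiff',round(y+1.581,4),'F',o['ft_force'].round(1),'M',o['moment'].round(2),'w',o['grip_width'],'t',o['time_s'])
print('zdir',Rm[:,2].round(4))
z=112
it=[(sh,SHEET,(255,0,0)),(ra,[box(-65,65,52,67,z-3,z),box(-65,65,-67,-52,z-3,z),box(66,68,-52,52,z,z+20)],(0,0,255))]
draw(f's{n}.png',it,230,110,330,210,7,f's{n}o.png')
draw(f't{n}.png',it,250,150,370,225,6,f't{n}o.png')
draw(f's{n}.png',[],230,110,330,210,7,f's{n}c.png')
E
python3 v.py 10
```

```text
sheet [ 0.5416 -0.1104 -1.5801  0.1181] in rack mm [-158.5    0.3    0. ] yawdiff 0.0009 F [ 0.4 -0.7 -1.7] M [ 0.23 -0.05  0.05] w 0.025746290302027762 t 13.775
zdir [-9.0e-04 -1.6e-03 -1.0e+00]
```

View pics/s10o.png

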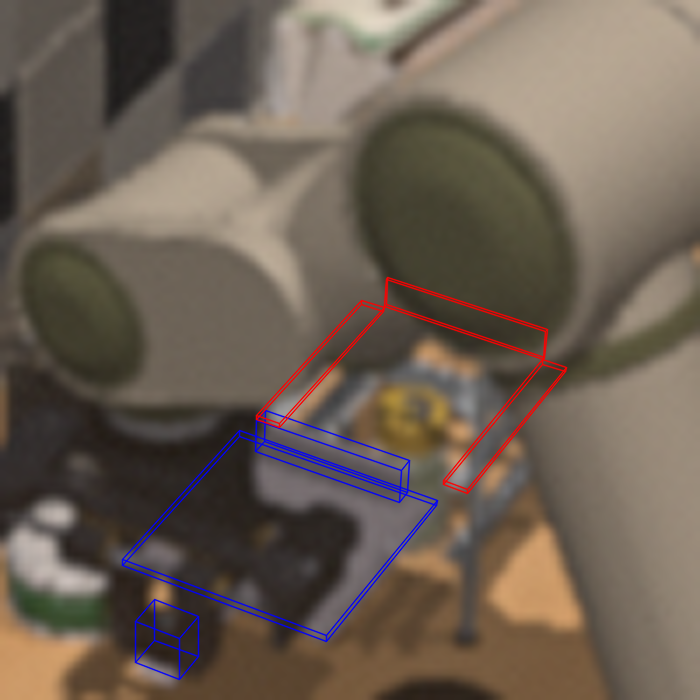

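View pics/t10o.png

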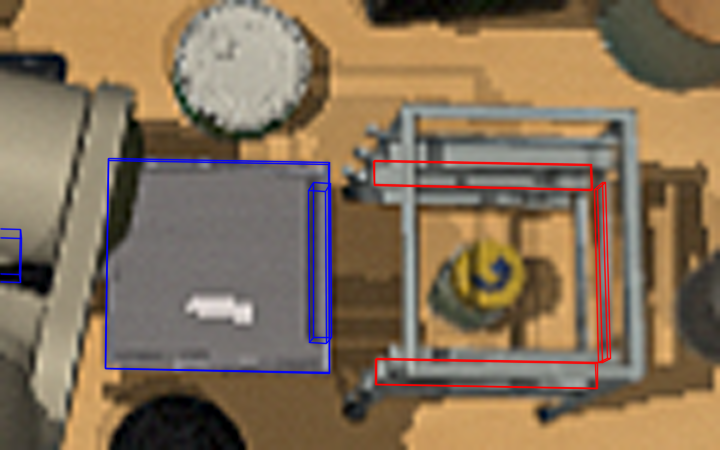

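View pics/s10c.png

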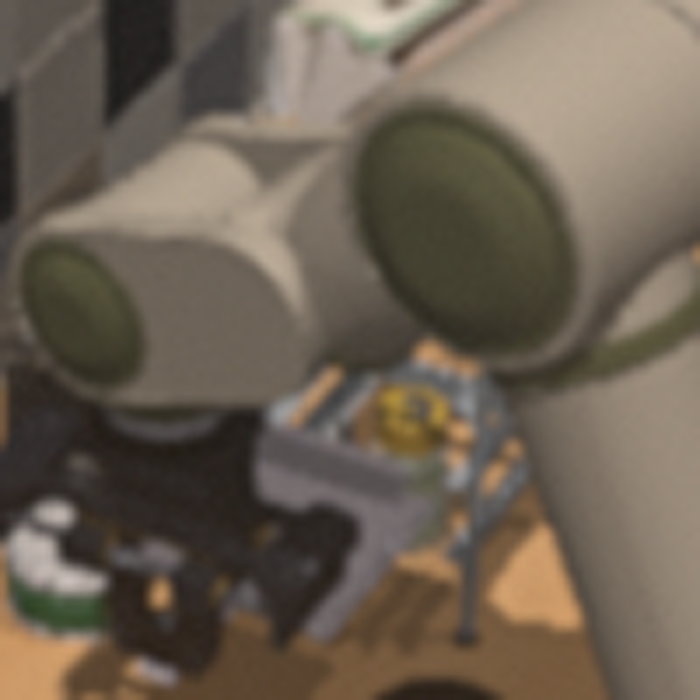

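```bash
python3 - <<'E'
from h import *
from ov import *
sh=[.5416,-.1104,-1.5801,.1181]
draw('s10.png',[(sh,SHEET[:2],(255,0,0))],255,160,300,205,16,'z1.png')
draw('s10.png',[],255,160,300,205,16,'z2.png')
im=np.hstack([cv2.imread('pics/z1.png'),cv2.imread('pics/z2.png')]); cv2.imwrite('pics/z.png',cv2.resize(im,None,fx=.555,fy=.555))
S=load('s10.png'); a=proj(S,w(sh,[.063,0,.026])); b=proj(S,w(sh,[.063,0,.016])); print(a,b)
E
```

```text
[[277.62493701 171.74072176]] [[277.54225106 173.77780918]]
```

View pics/z.png

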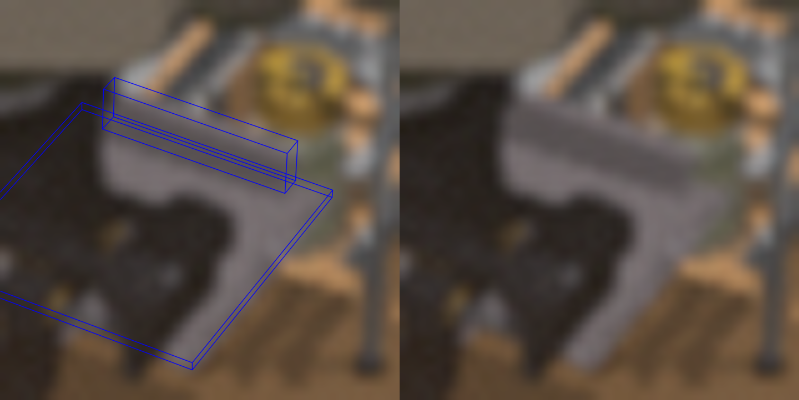

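View pics/z1.png

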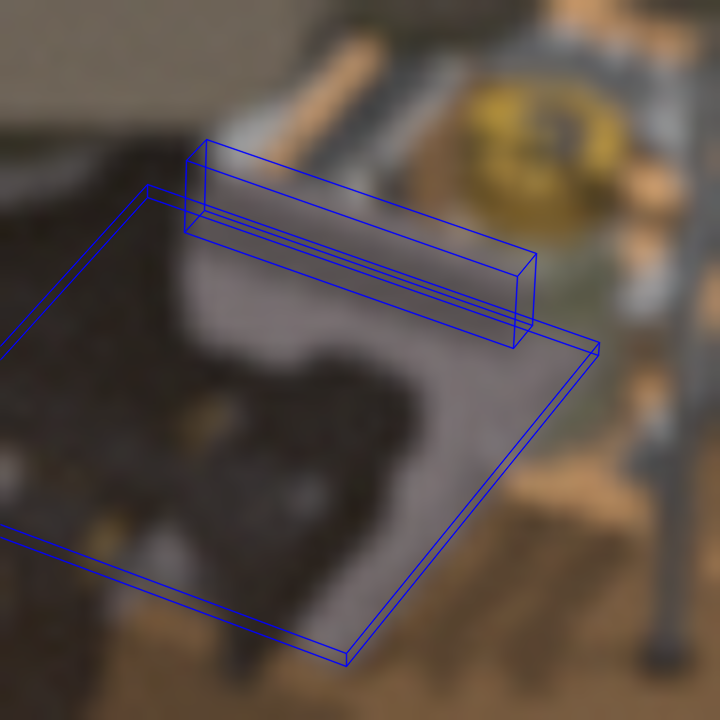

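Request:
jog_arm([
  [0,0,10,-2,0],
  [0,0,22,-2,0],
  [0,0,34,-2,0],
  [0,0,46,-2,0],
  [0,0,58,-2,0],
  [0,0,60,-2,0],
  [0,0,60,-2,0],
])

```text
time_s: 14.65
position: [0.5425, -0.0454, 0.1297]
ee_rot: [3.14, -0.015, -0.001]
ft_force: [-0.6, -0.1, -2.2]
grip_width: 0.0257
```

```bash
python3 v.py 11
```

```text
sheet [ 0.5411 -0.1701 -1.5798  0.1202] in rack mm [-98.8   0.4   0. ] yawdiff 0.0012 F [ 1.  -0.7 -2.2] M [ 0.26 -0.1   0.  ] w 0.02583556276079431 t 14.75
zdir [-9.0e-04 -1.5e-03 -1.0e+00]
```

View pics/t11o.png

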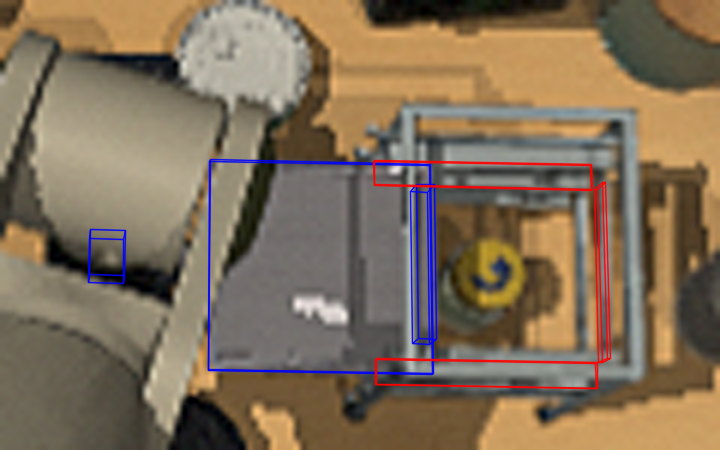

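View pics/s11c.png

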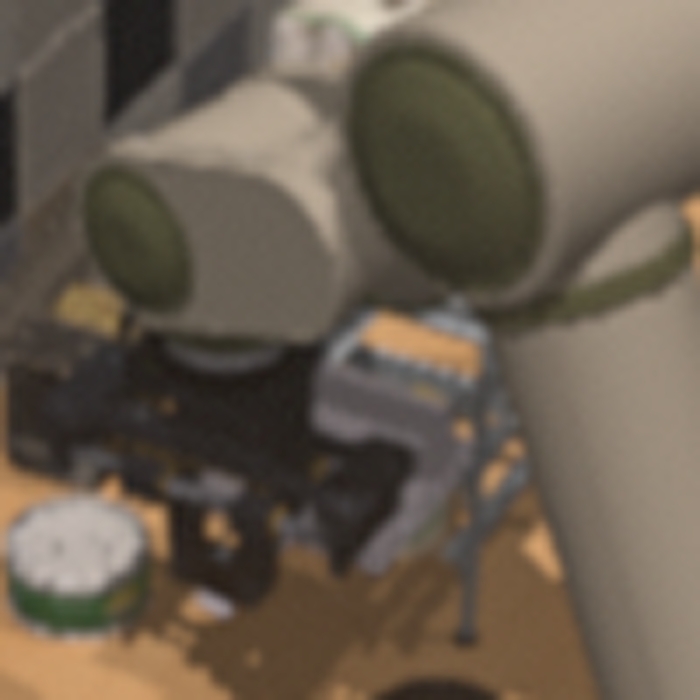

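Request:
jog_arm([
  [0,0,12,0,0],
  [0,0,24,0,0],
  [0,0,36,0,0],
  [0,0,48,0,0],
  [0,0,60,0,0],
  [0,0,72,0,0],
  [0,0,82,0,0],
  [0,0,82,0,0],
])

```text
time_s: 15.75
position: [0.5417, -0.1278, 0.1298]
ee_rot: [3.14, -0.016, -0.001]
ft_force: [-0.6, -0.1, -2.4]
grip_width: 0.0254
```

```bash
python3 v.py 12
```

```text
sheet [ 0.5403 -0.2519 -1.5798  0.1203] in rack mm [-17.    0.4   0. ] yawdiff 0.0012 F [ 0.4 -0.1 -2.9] M [ 0.22 -0.09 -0.01] w 0.025604574113686523 t 15.85
zdir [-0.001  -0.0013 -1.    ]
```

View pics/t12o.png

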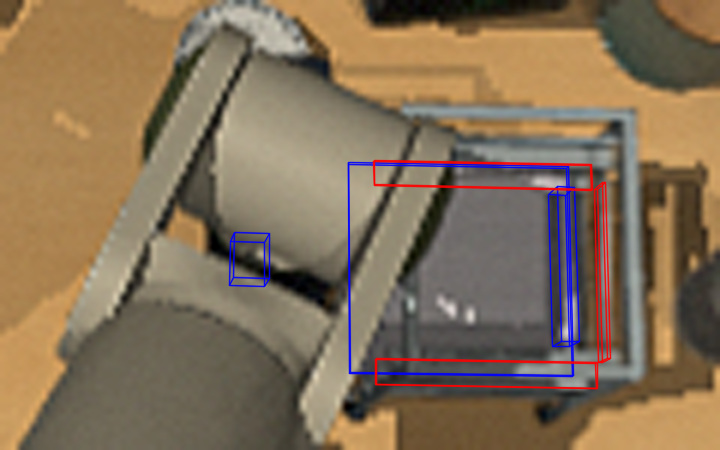

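View pics/s12c.png

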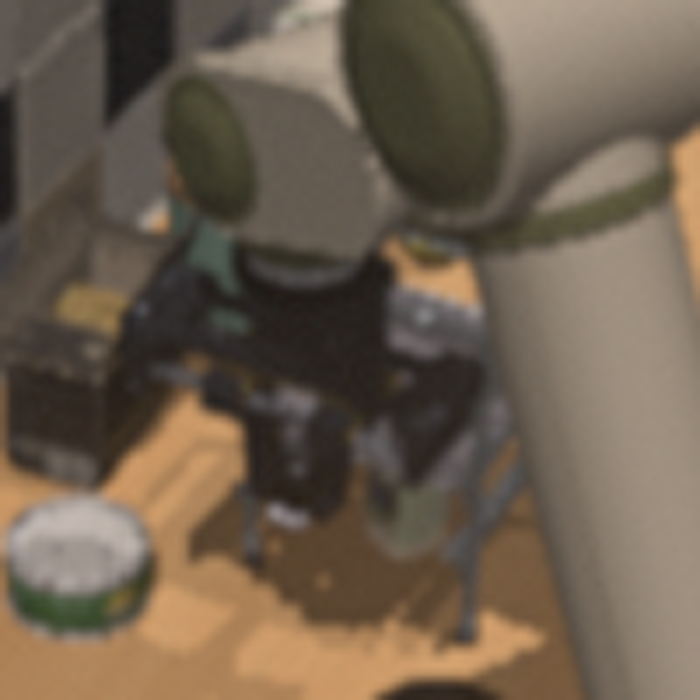

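Request:
jog_arm([
  [0,0,4,2,0],
  [0,0,8,4,0],
  [0,0,12,6,0],
  [0,0,13,7,0],
  [0,0,13,8,0],
  [0,0,13,8,0],
])

```text
time_s: 16.6
position: [0.5416, -0.1401, 0.1219]
ee_rot: [3.14, -0.014, -0.001]
ft_force: [-0.2, -0.9, -2.5]
grip_width: 0.0258
```

```bash
python3 v.py 13
```

```text
sheet [ 0.5402 -0.265  -1.5797  0.1124] in rack mm [-3.9  0.5  0. ] yawdiff 0.0013 F [-0.4 -0.6 -0.6] M [-0.01 -0.09 -0.02] w 0.025465132008073068 t 16.7
zdir [-8.0e-04 -1.5e-03 -1.0e+00]
```

Request:
jog_arm([
  [0,0,0,0.7,0],
  [0,0,1,0.7,0],
  [0,0,2,0.7,0],
  [0,0,3,0.7,0],
  [0,0,4,0.7,0],
  [0,0,4,0.7,0],
])

```text
time_s: 17.45
position: [0.5416, -0.1431, 0.1214]
ee_rot: [-3.142, 0.014, 0.001]
ft_force: [-0.1, 7.5, 4.1]
grip_width: 0.0257
```

```bash
python3 v.py 14
```

```text
sheet [ 0.5402 -0.2681 -1.5795  0.1119] in rack mm [-0.8  0.5  0. ] yawdiff 0.0015 F [-0.1  7.3  3.3] M [ 0.98 -0.01  0.01] w 0.025792854279473476 t 17.55
zdir [-6.e-04 -0.e+00 -1.e+00]
```

Request:
jog_arm([
  [30,0,0,0,0],
  [40,0,0,0,0],
  [60,0,0,0,0],
  [70,0,0,0,0],
  [70,0,0,0,0],
  [70,0,0,0,0],
])

```text
time_s: 18.3
position: [0.5416, -0.1432, 0.1214]
ee_rot: [3.142, -0.014, -0.001]
ft_force: [-0.0, -0.3, -0.3]
grip_width: 0.0699
```

```bash
python3 v.py 15
```

```text
sheet [ 0.5402 -0.2681 -1.5794  0.1119] in rack mm [-0.8  0.5  0. ] yawdiff 0.0016 F [ 0.1 -0.3  0.3] M [-0.02 -0.04  0.05] w 0.07019139355058926 t 18.4
zdir [-6.e-04 -0.e+00 -1.e+00]
```

Up and away, clear of the rack.

Request:
jog_arm([
  [70,0,0,-10,0],
  [70,0,0,-30,0],
  [70,0,0,-50,0],
  [70,0,0,-80,0],
  [70,0,-20,-110,0],
  [70,0,-60,-130,0],
  [70,0,-120,-130,0],
  [70,0,-180,-130,0],
  [70,0,-240,-130,0],
  [70,0,-260,-130,0],
  [70,0,-260,-130,0],
])

```text
time_s: 19.77
position: [0.5439, 0.1173, 0.2518]
ee_rot: [3.141, -0.011, -0.0]
ft_force: [-0.2, -0.4, -0.4]
grip_width: 0.0701
```

```bash
python3 v.py 16; python3 - <<'E'
from ov import *
o=ctrl.observe(); print(o['position'],o['ft_force'])
sh=[.5397+.0,-.2689,-1.581,.112]
draw('t16.png',[(sh,SHEET,(255,0,0))],250,150,370,225,6,'t16h.png')
draw('t16.png',[],250,150,370,225,6,'t16c.png')
draw('s16.png',[(sh,SHEET,(255,0,0))],230,110,330,210,7,'s16h.png')
E
```

```text
sheet [ 0.5426 -0.0094 -1.5804  0.2421] in rack mm [-259.5    0.3    0. ] yawdiff 0.0006 F [ 0.9 -0.1 -0.6] M [ 0.   -0.08  0.02] w 0.07009326920032385 t 19.875
zdir [-5.e-04 -5.e-04 -1.e+00]
[0.54414372 0.11562564 0.25156554] [ 0.89025802 -0.09740434 -0.60678141]
```

View pics/t16h.png

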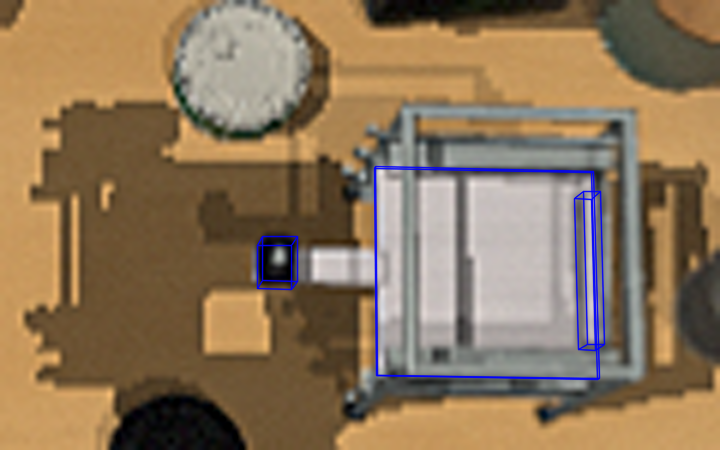

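View pics/t16c.png

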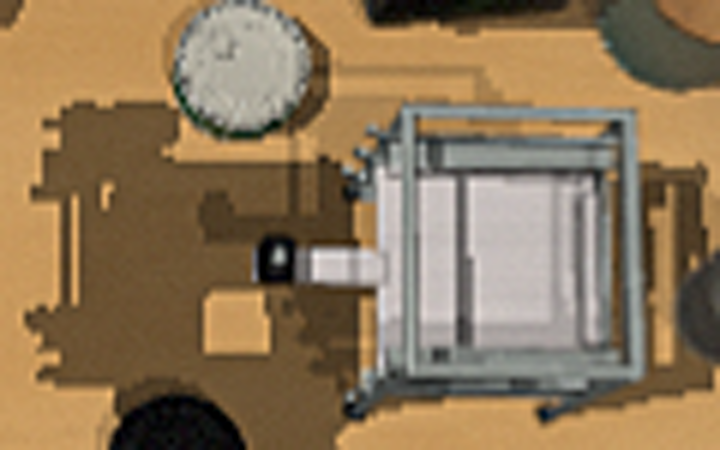

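View pics/s16c.png

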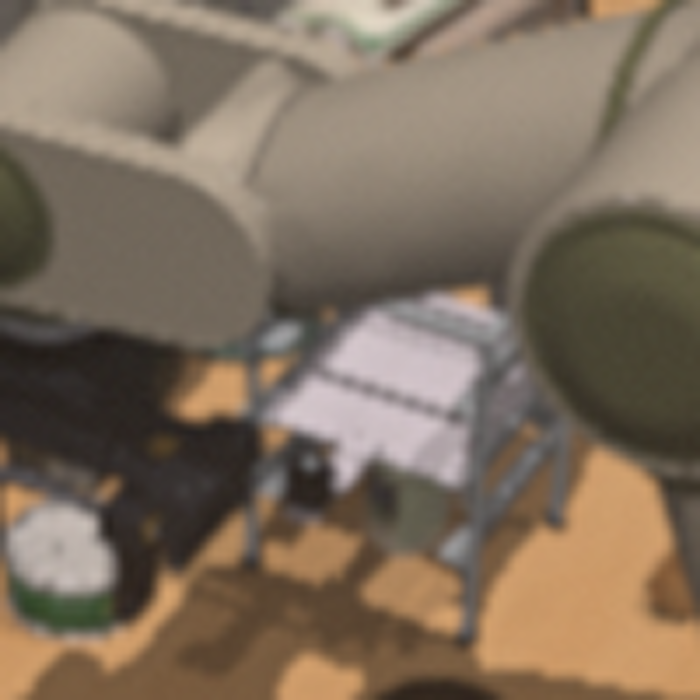

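View pics/s16h.png

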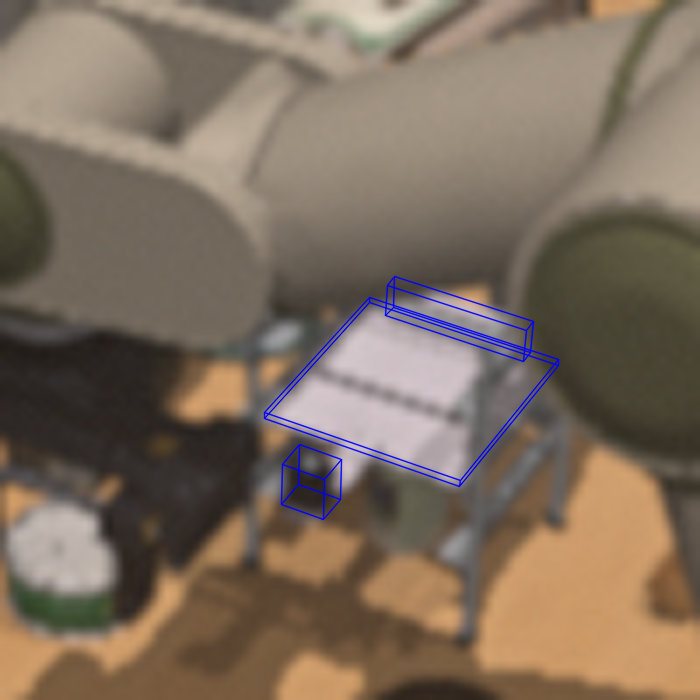

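```bash
python3 - <<'E'
from ov import *
sh=[.5397,-.2689,-1.581,.112]; s0=[.5602,-.0366,-1.579]
draw('s16.png',[(sh,SHEET,(255,0,0))],262,145,312,187,8,'a.png');draw('s16.png',[],262,145,312,187,8,'b.png')
draw('s4.png',[(s0,SHEET,(255,0,0))],232,195,282,237,8,'c.png');draw('s4.png',[],232,195,282,237,8,'d.png')
r=lambda n:cv2.imread('pics/'+n)
cv2.imwrite('pics/q.png',cv2.resize(np.vstack([np.hstack([r('a.png'),r('b.png')]),np.hstack([r('c.png'),r('d.png')])]),(714,600)))
E
```

```text
(no output)
```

View pics/q.png

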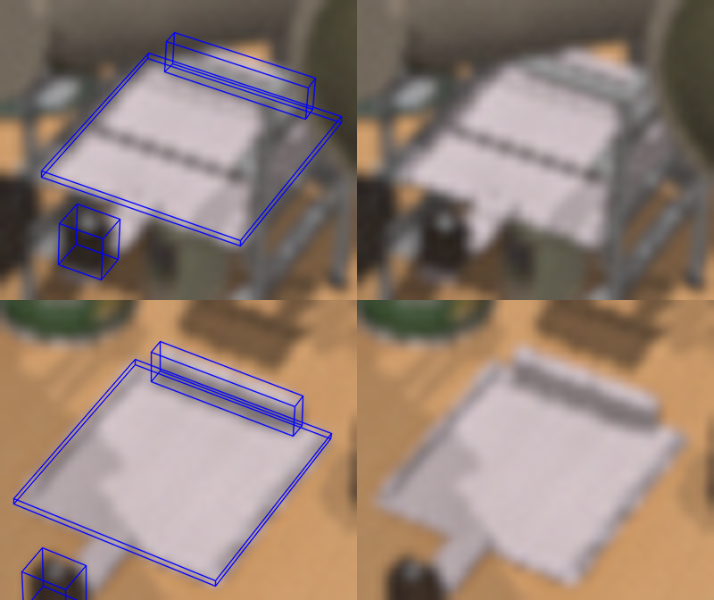

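```bash
python3 - <<'E'
from h import *
print(ticket.close_job())
E
```

```text
the job is handed in; nothing more can be done
None
```

The sheet is in the rack on the middle rail pair (pair 2), lip first, pushed home against the back stop, and the gripper has let go. I handed the job in at about 20 s of the 64 s.

**What I did**
1. I gripped the lip, pulled the sheet straight out from under the riser, then turned it in line with the rack. I let go with it flat on the worktop; the knob was then far beyond the 20 mm mark in front of the riser.
2. I gripped the knob across its sides and lifted the sheet. I chose pair 2 because the narrow jar with the yellow lid, the spice jar, stands inside the rack.
3. I slid it in about 8 mm above the ledges, lowered it until the rails took the weight, and pushed until the stop pushed back with about 7.5 N. Then I let go and moved the arm clear.

**Last checks**
- **Position:** worked out from the arm pose just before I let go, the sheet was 0.8 mm short of exactly home. It was 0.5 mm off centre at an underside height of 112 mm, and its heading differed from the rack's by 0.0015 rad.
- **Pictures after retreat:** the sheet drawn at its home pose matches the top picture to about 1 pixel.
- **Forces:** they stayed within a few newtons all through, apart from the push against the stop. In the pictures I viewed, the tin, jars and riser things stood where they were; I did not measure their positions again.

**Where checks disagreed:** in the side picture the lip looked 1 to 2 pixels lower than drawn, both while the sheet was held and in the rack. I put this down to a slight sag in the grip, and in the rack to a top wire crossing in front of the lip. I did not settle it further, because the turning moment at the wrist fell to zero as the sheet met the rails at the expected height.

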